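# Check the roller-lever limit switch

## Robot

A 7-joint arm with a two-finger parallel gripper is mounted at the origin on a cart in front of the work surface, level with it; the furniture and walls round the work are solid. World frame = base frame: x ahead of the robot, y to its left, z up, the work surface at z = 0. Lengths are in m, angles in rad, forces in N, time in s.
With the tool pointing down it reaches from about 0.425 to 0.875 m from the base axis. Payload 9.9 kg.
Tool frame: the origin (TCP) lies on the centre line of the jaws, within the pads' length; the fingertips stand robot.finger_overhang ahead of it and the grasp point (between the pads) is the TCP (robot.finger_overhang is the distance from the TCP to the fingertips, in m); z points along the fingers, y is the line along which they close (so a half turn about z gives the same grasp; the last joint's range is limited). The gripper opens to 85 mm and grips with 20 to 120 N. Pads are 22 mm wide; open, the fingers measure 114 mm over their backs; the gripper's body (76 mm by 85 mm) begins 54 mm behind the grasp point. The pads swing forward as they close: fully open they stand 13 mm farther back than shut.
Start: joints at [1.255, 0.576, 0.025, 1.437, -0.015, 1.129, -0.057], TCP at [0.155, -0.657, 0.25] pointing down, gripper open.
Joint ranges: [-2.76, 2.76], [-0.34, 2.15], [-1.52, 1.57], [0.19, 2.46], [-1.09, 4.23], [0.17, 1.99], [-2.82, 2.82]. Speed limits (rad/s): [2.22, 2.22, 3.01, 3.01, 3.14, 3.14, 3.14].

## Interface

Orientations are given as a unit quaternion [x, y, z, w].
In Python, from station import robot, capture, workorder, trace gives the robot as it stands. The module is installed in compiled form; this text tells all that it offers.
- The arm moves only by the shell command python3 -m handwheel 'ROWS'. ROWS is JSON, a list of rows, each a list of 7 numbers: the shift along the tool's x, y, z in m, then the turn, a rotation vector about the tool's x, y, z in rad, then the finger opening in m, from 0 to 0.0854. A call has 1 to 5 rows; each row shifts and turns the commanded pose from where the row before left it, along the tool's axes as they then stand; what a row does not reach is not made up. A row lasts 1/12 s, in which the tool goes at most 41.7 mm and 7.16 degrees, less where a joint would pass 70% of its speed; a pose out of reach is approached as far as the arm can. A call with a gripper value outside its range is refused whole. The fingers move at their own pace and stop on an object; the grip force is fixed at half the most. Time passes only in rows, so rows that do not move let the fingers close. It gives the time, the measured TCP pose, the force, the opening and the grip force at its end, in the units of the state.
- robot.read_state(): the state, without advancing time (a new reading comes with each control period).
- capture(name): name is "scene" or "top" or "wrist"; returns a dict with "color" (420x560x3 uint8, red, green, blue), "camera_matrix" (3x3 intrinsics, pixels), "origin" and "orientation" of the camera in the world. Camera axes: x right, y up, looking along -z (the intrinsics and any distortion apply to the point x, -y, -z); pixel columns grow to the right and rows downward; lengths in m; the calibration is good to about 2 mm. The wrist camera is an equidistant fisheye: a pixel r from the principal point sees the ray r / f radians off the axis. A picture is of the moment at which its call begins. There is no depth.
- workorder.finish_job(): hands the job in; it is judged then, once.
Trained networks look in a picture, given as the dict that the camera call returned (one of the last four; its "shot" number tells which), for a name from the list of things; names that differ only in an ending like _2 or _b are one class to them, and where a whole thing is asked for, a point or a joint stands for the part that bears it (a point fixed in the world has none). Each returns a list of dicts, best first, with "conf" (0 to 1); they miss things now and then, are a little off and sometimes report something else, mostly with a low value. They report only what shows in the picture. A call takes as long as a camera call.
- trace(picture, name): "region" (420x560 bool, what is visible of it) and "extent" ([left, top, right, bottom] in pixels, round what is visible of it).
The state is a dict: "time_s": time; "qpos": joint angles; "qd": joint speeds; "tau": joint torques, N m; "eef_pos": TCP position; "tcp_rot": TCP orientation; "ft_force": force on the tool from outside, world axes, zero at the start; "ft_torque": the same for the moment, N m; "opening": finger opening in m; "grasp_force": force on a finger pad.
Only numpy, scipy, OpenCV 4.12 (cv2) and the standard library are available. Lean on these libraries where they do the work, as an engineer would, in place of code of your own. Each camera call takes 0.05 s, during which the arm holds its last target. There are 200 camera calls.

## Task

Two guard switches are bolted to the trolley top for a check before they go into the crimping machines: one has a roller at the end of its arm, the other a plain thin rod. Push the roller arm down from above until it clicks, which is half-way down its travel, without driving it onto its end stop; hold it a moment, then let go so that it springs back to rest. Leave the rod arm alone.

Things in the scene. Friction and masses are not known exactly. Their poses are not given: they have to be found in the camera images.
- roller_center (a point): Centre of the black roller (20 mm dia., 11 mm wide) on the end of a steel arm, 60 mm from its pivot. The arm swings upright on the front of a grey box 103 mm high, 43 wide, bolted down; roller's mid-plane 22 mm clear of the box, its centre at rest 110 mm above the trolley top. Axes at rest: x level, along the pivot shaft into the box; y level, the way the arm points; z up. Tilts with the arm.
- roller_arm (a joint): Angle of the roller arm: 0 at rest (25 deg above level), grows as it is pushed down. Pivot 85 mm above the trolley top. Clicks at 0.52 rad (5 deg below level; not felt); end stop at 1.1 rad. 0.75 rad is a good push: roller centre then 66 mm up. The spring resists with 2 N at rest, 5 N at 0.75 rad, and returns the arm to 0 when let go.
- rod_tip (a point): Free end of the plain round steel rod (5 mm thick, 85 mm from pivot to end) that is the arm of the other switch; its grey box, pivot height and rest angle are the same as the roller switch's. At rest 121 mm above the trolley top. Axes as for the roller. Not to be moved.
- rod_arm (a joint): Angle of the other switch's rod arm: 0 at rest, grows as it is pushed down. To be left at rest.

How it is judged:
On the way:
1. the roller arm is pushed past its click point (30 degrees) and held there for 0.2 s (value of joint roller_arm above 0.52 rad), for 0.2 s.
At the end, for the whole second after the job is handed in: The roller arm was pushed past its click (0.52 rad) and is back at rest, and the rod arm is at rest (each within 0.09 rad, 5 degrees) (value of joint each of roller_arm, rod_arm below 0.09 rad); the robot touches nothing.
It fails at once if the roller arm is driven onto its end stop (more than 1.03 rad) (value of joint roller_arm above 1.03 rad).
It fails at once if the rod arm of the other switch is moved by more than 0.17 rad (10 degrees) (value of joint rod_arm above 0.17 rad).
It also fails if it takes over 32 s, if anything falls off the work surface, if the arm or the gripper's body presses on something with over 40 N, if the wrist force passes 120 N, or if a joint passes its speed limit or range.

## Working session

There is one attempt and no reset: what is moved stays moved. The work goes in short steps, Python scripts to look and compute and a shell command to move; the robot and the scene stay as the last step left them, time stands still between calls to the robot, and variables do not carry over. Pictures are saved under pics/ and viewed, at most 10 in all, crops included, and the job is handed in when it is done.

```bash
mkdir -p pics
cat > h.py <<'E'
import numpy as np, cv2
from scipy.spatial.transform import Rotation as R
from station import robot, capture, workorder, trace
def ray(c,u,v):
    K=c["camera_matrix"];x=(u-K[0][2])/K[0][0];y=(v-K[1][2])/K[1][1]
    return R.from_quat(c["orientation"]).apply([x,-y,-1]) if np.shape(c["orientation"])==(4,) else np.array(c["orientation"])@[x,-y,-1]
def atz(c,u,v,z):
    d=ray(c,u,v);o=np.array(c["origin"]);return o+d*(z-o[2])/d[2]
def save(c,n): cv2.imwrite(f"pics/{n}.png",c["color"][:,:,::-1])
E
python3 - <<'E'
from h import *
s=robot.read_state();print(s["eef_pos"],s["tcp_rot"],s["opening"],s["time_s"],robot.finger_overhang)
ims=[]
for n in("scene","top"):
    c=capture(n);ims.append(c["color"]);print(n,np.round(c["origin"],3),np.round(c["orientation"],3))
    for k,z in(("roller_center",.11),("roller_arm",.1),("rod_tip",.121),("rod_arm",.1)):
        for t in trace(c,k)[:3]:
            ys,xs=np.nonzero(t["region"]);m=xs.mean(),ys.mean()
            print(k,round(t["conf"],2),np.round(t["extent"]),np.round(m),np.round(atz(c,*m,z),3))
    save(c,n)
E
```

```text
[ 0.15498634 -0.65651994  0.24943554] [ 9.93285812e-01  1.15683126e-01 -1.43808264e-04 -8.30230190e-04] 0.08512301792125634 0.0 0.019
scene [-0.148  0.659  0.475] [-0.268  0.484  0.738 -0.387]
roller_center 0.51 [254. 242. 274. 251.] [262. 245.] [0.439 0.312 0.11 ]
roller_arm 0.7 [250. 241. 276. 251.] [263. 245.] [0.454 0.302 0.1  ]
rod_tip 0.46 [284. 208. 328. 228.] [309. 216.] [0.478 0.167 0.121]
rod_arm 0.7 [288. 207. 327. 228.] [309. 216.] [0.513 0.138 0.1  ]
top [0.457 0.238 1.005] [-0.03   0.023  0.716 -0.697]
roller_center 0.5 [245. 230. 274. 250.] [257. 240.] [0.455 0.304 0.11 ]
rod_tip 0.45 [316. 196. 344. 220.] [341. 214.] [0.509 0.117 0.121]
```

View pics/scene.png

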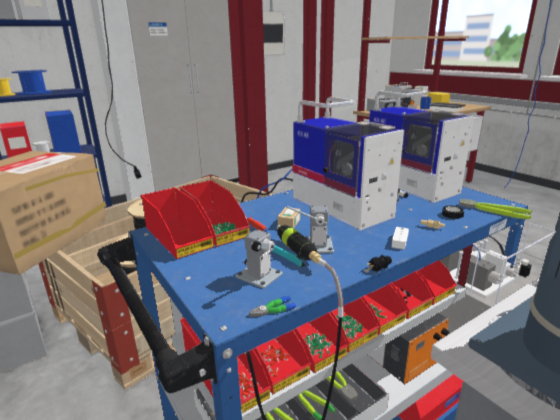

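View pics/top.png

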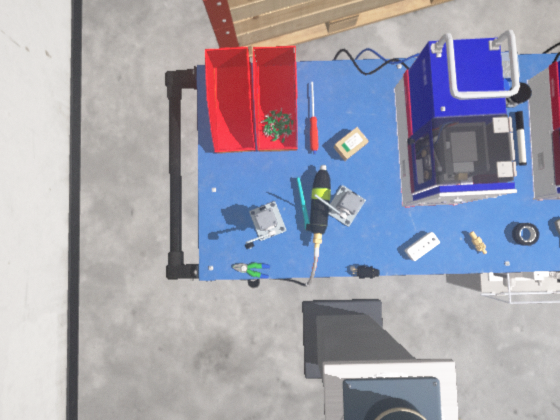

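The scene shows both grey switch boxes, at (258,258) and (320,230) in the scene view. In the top view the roller switch is at about (267,220) with its black roller near (250,245), and the rod switch is at (347,205) with its rod pointing left to about (316,197). A black and green tool lies between them. I'll zoom in.

Run:
```python
import cv2,numpy as np
a=cv2.imread('pics/top.png')[170:290,230:380];b=cv2.imread('pics/scene.png')[190:300,230:350]
cv2.imwrite('pics/z.png',np.vstack([cv2.resize(a,(360,288),interpolation=2),cv2.resize(b,(360,300),interpolation=2)])[:588]) 
a=cv2.resize(a,(750,600),interpolation=2);cv2.imwrite('pics/za.png',a)
from h import *
c=capture("top")
for n,u,v,z in(("roller",250,245,.11),("rod tip",317,197,.121),("box centre roller",267,219,.103),("box rod",349,203,.103),("tool",320,195,.03)):print(n,atz(c,u,v,z).round(3))
```

```text
roller [0.445 0.32  0.11 ]
rod tip [0.546 0.169 0.121]
box centre roller [0.502 0.281 0.103]
box rod [0.533 0.096 0.103]
tool [0.56  0.154 0.03 ]
```

View pics/za.png

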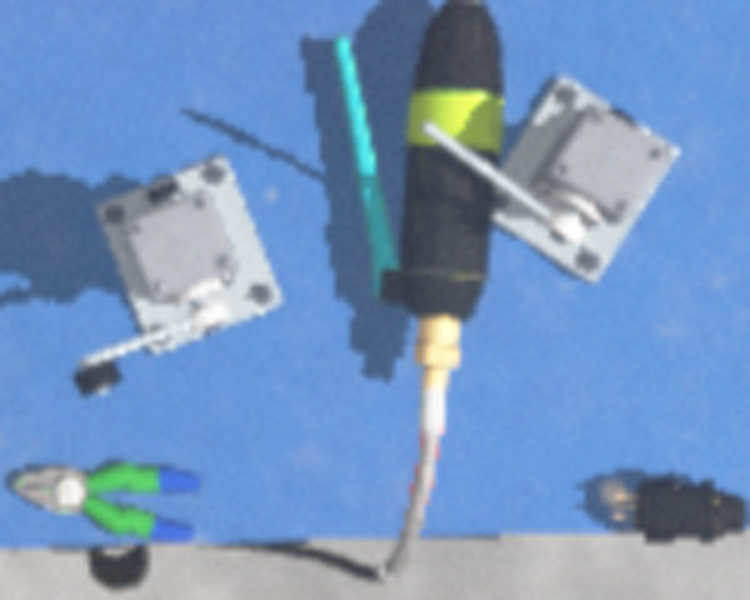

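View pics/z.png

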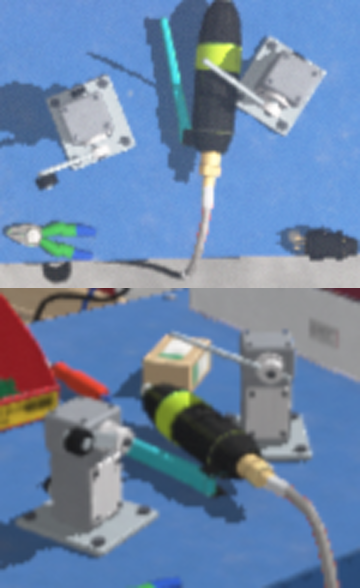

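The roller is at about (0.445, 0.321). Its arm points along (-0.34, 0.94), so the tool needs a yaw of -0.11 about tool z to set the pads' width square to the box front. I'll go round the base at z 0.25 and close the fingers on the way.

```bash
python3 -m handwheel '[[0,0,0,0,0,-0.11,0],[0.027,-0.0247,0,0,0,0,0],[0.027,-0.0247,0,0,0,0,0],[0.027,-0.0247,0,0,0,0,0],[0.027,-0.0247,0,0,0,0,0]]'
python3 -m handwheel '[[0.027,-0.0247,0,0,0,0,0],[0.027,-0.0247,0,0,0,0,0],[0.027,-0.0247,0,0,0,0,0],[0.027,-0.0247,0,0,0,0,0]]'
python3 -m handwheel '[[0.027,-0.0247,0,0,0,0,0],[0.027,-0.0247,0,0,0,0,0],[0.027,-0.0247,0,0,0,0,0],[0.027,-0.0247,0,0,0,0,0]]'
```

```text
time_s: 0.97
eef_pos: [0.2241, -0.5262, 0.2502]
tcp_rot: [0.985, 0.17, 0.0, 0.0]
ft_force: [1.4, -0.3, 0.5]
opening: 0.0256
grasp_force: 0.0
time_s: 1.3
eef_pos: [0.2929, -0.3968, 0.2506]
tcp_rot: [0.985, 0.17, 0.0, 0.0]
ft_force: [1.4, 0.1, -0.9]
opening: 0.0002
grasp_force: 0.0
time_s: 1.63
eef_pos: [0.3615, -0.2675, 0.2507]
tcp_rot: [0.985, 0.17, 0.0, 0.0]
ft_force: [0.2, -0.3, -0.5]
opening: 0.0001
grasp_force: 0.0
```

```bash
python3 -m handwheel '[[0.025,-0.03,0,0,0,0,0],[0.025,-0.03,0,0,0,0,0],[0.025,-0.03,0,0,0,0,0]]'
python3 -m handwheel '[[0.025,-0.03,0,0,0,0,0],[0.025,-0.03,0,0,0,0,0],[0.025,-0.03,0,0,0,0,0]]'
python3 -m handwheel '[[0.013,-0.035,0,0,0,0,0],[0.013,-0.035,0,0,0,0,0],[0.013,-0.035,0,0,0,0,0],[0.013,-0.035,0,0,0,0,0],[0.013,-0.035,0,0,0,0,0]]'
python3 -m handwheel '[[0.013,-0.035,0,0,0,0,0],[0.013,-0.035,0,0,0,0,0],[0.013,-0.035,0,0,0,0,0]]'
python3 - <<'E'
from h import *
c=capture("wrist");save(c,"w1");print(c["camera_matrix"],c["origin"],c["orientation"])
o=np.array(c["origin"]);Q=R.from_quat(c["orientation"]);K=np.array(c["camera_matrix"])
for k,z in(("roller_center",.11),("roller_arm",.1)):
    for t in trace(c,k)[:3]:
        ys,xs=np.nonzero(t["region"]);u=(xs.mean()-K[0,2])/K[0,0];v=(ys.mean()-K[1,2])/K[1,1]
        r=np.hypot(u,v);d=Q.apply([np.sin(r)*u/r,-np.sin(r)*v/r,-np.cos(r)])
        print(k,t["conf"],t["extent"],xs.mean(),ys.mean(),(o+d*(z-o[2])/d[2]).round(4))
E
```

```text
time_s: 1.88
eef_pos: [0.4019, -0.1574, 0.2506]
tcp_rot: [0.985, 0.17, 0.0, 0.0]
ft_force: [0.5, -0.5, -0.6]
opening: 0.0003
grasp_force: 0.0
time_s: 2.13
eef_pos: [0.4423, -0.0474, 0.2507]
tcp_rot: [0.985, 0.17, 0.0, 0.0]
ft_force: [0.9, -0.3, -0.4]
opening: 0.0001
grasp_force: 0.0
time_s: 2.55
eef_pos: [0.4444, 0.1392, 0.2506]
tcp_rot: [0.985, 0.17, 0.0, 0.0]
ft_force: [1.1, -0.7, -0.1]
opening: 0.0002
grasp_force: 0.0
time_s: 2.8
eef_pos: [0.4459, 0.2512, 0.2506]
tcp_rot: [0.985, 0.17, 0.0, -0.0]
ft_force: [1.3, -0.5, 1.2]
opening: -0.0003
grasp_force: 0.0
[[325.1922621    0.         280.68315133]
 [  0.         325.1922621  217.40098645]
 [  0.           0.           1.        ]] [0.52278361 0.27851744 0.37392753] [-0.13108255  0.09265126 -0.56960417  0.80609193]
roller_center 0.81 [188.3, 159.2, 276.7, 191.4] 229.23323013415893 175.1341589267286 [0.4603 0.3018 0.11  ]
roller_arm 0.64 [189.8, 160.3, 277.9, 194.2] 228.03186504217433 174.86879100281163 [0.4578 0.3037 0.1   ]
```

View pics/w1.png

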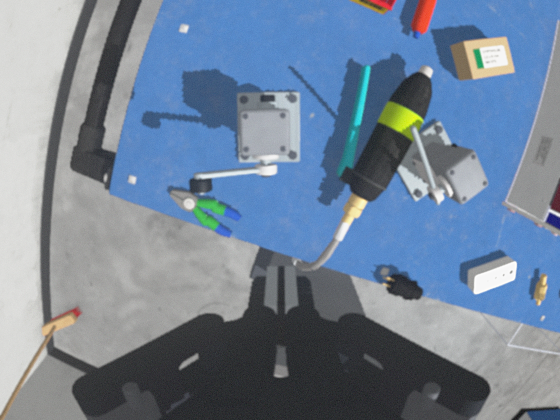

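The wrist view shows the roller at (201,185), its arm running level to the pivot at (267,170), and the box square to the tool. The fingers are at (282,285).

Run:
```python
from h import *
K=[325.19,280.68,217.4];o=np.array([0.52278361,0.27851744,0.37392753]);Q=R.from_quat([-0.13108255,0.09265126,-0.56960417,0.80609193])
T=R.from_quat(robot.read_state()["tcp_rot"]);p=np.array(robot.read_state()["eef_pos"])
for n,a,b,z in(("roller",201,185,.11),("pivot",265,169,.085),("boxtop near L",244,155,.103),("boxtop near R",293,153,.103),("boxtop far L",243,110,.103),("boxtop far R",291,110,.103)):
    u,v=(a-K[1])/K[0],(b-K[2])/K[0];r=np.hypot(u,v);d=Q.apply([np.sin(r)*u/r,-np.sin(r)*v/r,-np.cos(r)]);P=o+d*(z-o[2])/d[2]
    print(n,P.round(4),"tool",T.inv().apply(P-p).round(4))
```

```text
roller [0.4444 0.3224 0.11  ] tool [ 0.0227 -0.0656  0.1404]
pivot [0.4703 0.2749 0.085 ] tool [ 0.0309 -0.0121  0.1653]
boxtop near L [0.4792 0.2957 0.103 ] tool [ 0.0463 -0.0287  0.1474]
boxtop near R [0.4943 0.2575 0.103 ] tool [0.0475 0.0124 0.1473]
boxtop far L [0.5148 0.3085 0.103 ] tool [ 0.0842 -0.0286  0.1474]
boxtop far R [0.5276 0.2713 0.103 ] tool [0.0836 0.0108 0.1473]
```

```bash
python3 -m handwheel '[[0.0105,-0.034,0,0,0,0,0],[0.011,-0.034,0,0,0,0,0],[0,0,0.03,0,0,0,0],[0,0,0.03,0,0,0,0],[0,0,0.035,0,0,0,0]]'
python3 -m handwheel '[[0,0,0,0,0,0,0]]'
python3 - <<'E'
from h import *
a=capture("scene");b=capture("wrist")
A=cv2.resize(a["color"][170:310,200:340],(400,400));B=cv2.resize(b["color"][100:300,150:350],(400,400))
cv2.imwrite("pics/m.png",np.hstack([A,B])[:,:,::-1])
E
```

```text
time_s: 3.37
eef_pos: [0.4445, 0.3204, 0.1553]
tcp_rot: [0.985, 0.17, 0.001, -0.0]
ft_force: [1.2, -0.1, 0.2]
opening: 0.0001
grasp_force: 0.0
time_s: 3.45
eef_pos: [0.4416, 0.3171, 0.1502]
tcp_rot: [0.986, 0.17, -0.004, 0.003]
ft_force: [-1.0, -1.6, 0.4]
opening: -0.0002
grasp_force: 0.0
```

View pics/m.png

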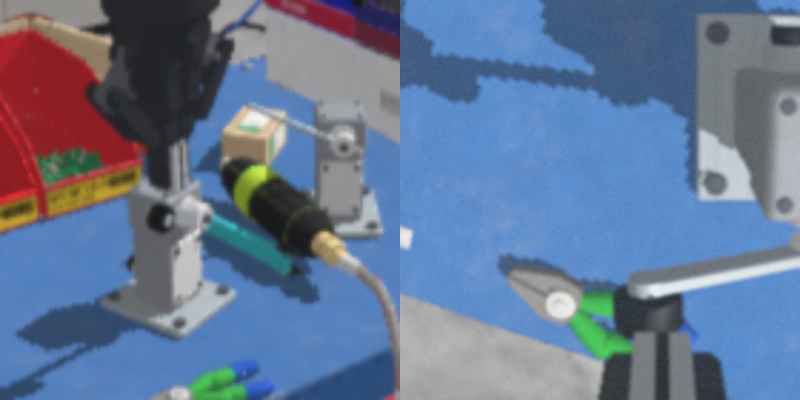

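The scene view shows the closed fingers just above and slightly pivot-side of or behind the roller at (160,215). The wrist view has the roller at about (648,310) and the fingertips at (662,345). I'll work out the offset, and check the state because the pose had shifted slightly.

Run:
```python
from h import *
s=robot.read_state();T=R.from_quat(s["tcp_rot"]);p=np.array(s["eef_pos"]);print(p,s["tcp_rot"],s["qpos"],s["qd"],s["ft_force"])
def fish(c,P):
    K=np.array(c["camera_matrix"]);q=R.from_quat(c["orientation"]).inv().apply(np.array(P)-c["origin"]);q=q*[1,-1,-1]
    r=np.arctan2(np.hypot(q[0],q[1]),q[2]);h=np.hypot(q[0],q[1]);return K[0,2]+K[0,0]*r*q[0]/h,K[1,2]+K[1,1]*r*q[1]/h
c=capture("wrist")
f=lambda P:[round(400+2*(a-o)) if i==0 else round(2*(a-o)) for i,(a,o) in enumerate(zip(fish(c,P),(150,100)))]
print("roller pred",f([.4444,.3224,.11]),"top",f([.4444,.3224,.12]))
tip=lambda x,y:f(p+T.apply([x,y,.019]))
print("tip",tip(0,0),tip(.011,0),tip(-.011,0))
```

```text
[0.44358886 0.31939121 0.15528386] [ 9.85522189e-01  1.69542039e-01 -9.69528255e-04  7.56858010e-04] [-0.47767014  0.50830829 -0.34296352  1.88850112  0.23358881  0.7861405
 -2.1770699 ] [ 0.00272265 -0.0404202  -0.0131516  -0.04149447 -0.00551152  0.01015579
  0.00299809] [0.13311992 0.69843804 0.91164004]
roller pred [652, 312] top [652, 328]
tip [662, 363] [662, 324] [662, 400]
```

The prediction matches the picture. I'll press 3 mm further out and check before the last bit.

```bash
python3 -m handwheel '[[0.001,-0.004,0.004,0,0,0,0],[0,0,0.008,0,0,0,0],[0,0,0.008,0,0,0,0],[0,0,0.008,0,0,0,0],[0,0,0.007,0,0,0,0]]'
python3 -m handwheel '[[0,0,0,0,0,0,0],[0,0,0,0,0,0,0]]'
python3 - <<'E'
from h import *
a=capture("scene");b=capture("wrist")
A=cv2.resize(a["color"][170:310,200:340],(400,400));B=cv2.resize(b["color"][100:300,150:350],(400,400))
cv2.imwrite("pics/m2.png",np.hstack([A,B])[:,:,::-1])
E
```

```text
time_s: 4.02
eef_pos: [0.4432, 0.3256, 0.12]
tcp_rot: [0.985, 0.17, 0.0, -0.001]
ft_force: [-1.1, 2.6, 2.7]
opening: 0.0
grasp_force: 1.9
time_s: 4.18
eef_pos: [0.443, 0.3248, 0.1199]
tcp_rot: [0.985, 0.17, -0.0, 0.0]
ft_force: [0.0, 0.2, 3.2]
opening: -0.0
grasp_force: 1.6
```

View pics/m2.png

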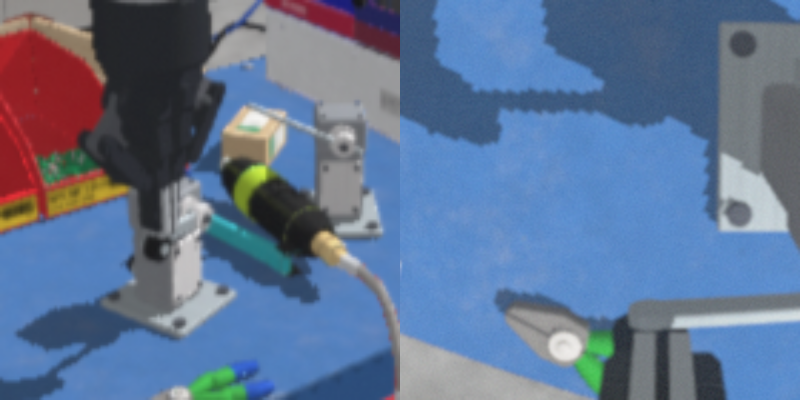

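The roller is under the fingertips in both views, and 3.2 N fits about 0.34 rad. I'll press on to TCP z = 0.095, hold, then release.

```bash
python3 -m handwheel '[[0,0,0.007,0,0,0,0],[0,0,0.007,0,0,0,0],[0,0,0.006,0,0,0,0],[0,0,0.004,0,0,0,0],[0,0,0.001,0,0,0,0]]'
python3 -m handwheel '[[0,0,0,0,0,0,0],[0,0,0,0,0,0,0],[0,0,0,0,0,0,0],[0,0,0,0,0,0,0],[0,0,0,0,0,0,0]]'
```

```text
time_s: 4.7
eef_pos: [0.4435, 0.3246, 0.0947]
tcp_rot: [0.985, 0.17, 0.0, 0.0]
ft_force: [1.8, 0.8, 4.9]
opening: -0.0
grasp_force: 2.4
time_s: 5.12
eef_pos: [0.4435, 0.3248, 0.0956]
tcp_rot: [0.985, 0.17, 0.0, -0.0]
ft_force: [2.7, 1.0, 4.7]
opening: 0.0
grasp_force: 2.4
```

The 4.8 N reading fits 0.74 rad, held for over 0.4 s. Now I'll release it gently, straight up.

```bash
python3 -m handwheel '[[0,0,-0.008,0,0,0,0],[0,0,-0.012,0,0,0,0],[0,0,-0.012,0,0,0,0],[0,0,-0.012,0,0,0,0],[0,0,-0.02,0,0,0,0]]'
python3 -m handwheel '[[0,0,-0.03,0,0,0,0],[0,0,-0.03,0,0,0,0],[0,0,-0.02,0,0,0,0],[0,0,0,0,0,0,0],[0,0,0,0,0,0,0]]'
python3 - <<'E'
from h import *
a=capture("scene");b=capture("wrist")
A=cv2.resize(a["color"][170:310,200:340],(400,400));B=cv2.resize(b["color"][100:300,150:350],(400,400))
cv2.imwrite("pics/m3.png",np.hstack([A,B])[:,:,::-1])
E
```

```text
time_s: 5.53
eef_pos: [0.4417, 0.3232, 0.1587]
tcp_rot: [0.985, 0.17, -0.002, 0.001]
ft_force: [0.3, 0.3, 0.2]
opening: 0.0
grasp_force: 0.0
time_s: 5.95
eef_pos: [0.4428, 0.3244, 0.2402]
tcp_rot: [0.985, 0.17, 0.0, 0.0]
ft_force: [-0.1, -0.8, -0.4]
opening: 0.0001
grasp_force: 0.0
```

View pics/m3.png

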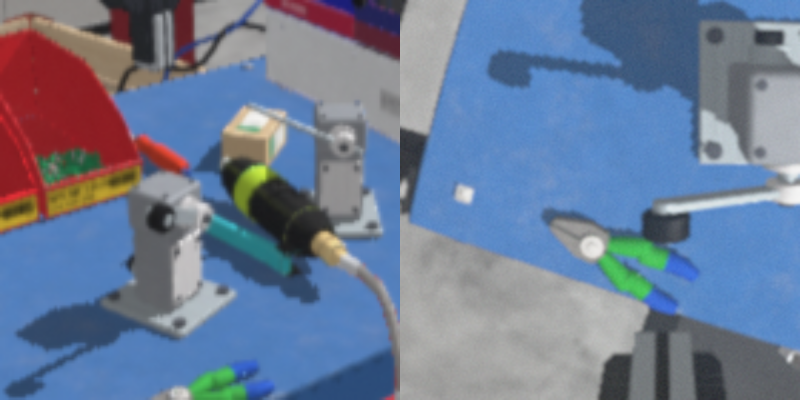

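The roller is back at (160,215), the same pixel as before the push. The rod has not moved and the gripper is clear of everything.

```bash
python3 -c "
from station import workorder;print(workorder.finish_job())"
```

```text
the job is handed in; nothing more can be done
None
```

I pushed the roller arm to about 0.74 rad (estimated from tool height and force), past its click and short of its end stop, held it over 0.4 s and let it spring back to rest; the rod arm was untouched and the job is handed in, with no verdict returned.

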